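# Extend the breaker bar on the axle nut and hold it level

## Task

The breaker bar is already sitting on the axle nut of the bolted-down wheel hub, short and with its handle drooping. Press the lock button on the side of its collar and pull the handle out past the first stop to the second, let the button spring back out so that it is locked there, then take the handle by its rubber grip, lift it level and finish still holding it there, ready to lean on the nut. Leave everything else on the trestle where it is.

Things in the scene. Friction and masses are not known exactly. Their poses are not given: they have to be found in the camera images.
- hub: Wheel hub standing face up: 200 x 200 x 18 mm plywood pad bolted to the trestle, 150 mm square steel plate on it, 80 mm barrel, dark flange disc 136 mm across with four bare studs whose tips are 112 mm above the trestle, and in the middle the axle nut, hidden under a 46 mm socket. Fixed. Origin: centre of the pad's underside, z up. The breaker bar runs from the socket towards the hub's own -y.
- knuckle_pin (a point): The hinge pin of the breaker bar's flex head, 152 mm above the trestle, straight above the hub's centre (top of the head about 168 mm). Axes go with the bar: the bar runs along this frame's -y, its z is the bar's upper side. A chrome 18 mm round bar goes out from here into the sliding handle.
- collar: Dark steel block at the inner end of the sliding handle, 30 mm across, 60 mm long along the bar, 34 mm high, origin at its centre; -y points outward along the bar, x level across it, z the bar's upper side. Its centre is 130 mm from the knuckle pin when the handle is in and 250 mm at the second stop. The lock button stands out of the middle of its +x side face (the side away from the robot).
- button_face (a point): Centre of the outer face of the chrome lock button, 16 mm across, standing 5.5 mm proud of the collar's +x side (20.5 mm from the collar's centre). Squeezing the collar across its two sides, between a finger on the button and a finger on the plain side, presses it flush.
- grip: Black ribbed rubber grip at the outer end of the handle, 31 to 33 mm across, 130 mm long along the bar, 34 to 36 mm high, origin at its centre; axes as the collar's. Its centre is always 140 mm farther out along the bar than the collar's.
- button (a joint): Lock button: 0 = out, 0.0058 = fully pressed (m). Its spring takes 5 N to start and 8.5 N fully pressed. The handle is free to slide once it is pressed more than 0.004; let go, it springs out, at the next notch if it is between two.
- handle (a joint): How far the telescoping handle is pulled out (m), outward along the bar: 0 = in (locked), 0.060 = first stop notch, 0.120 = second stop notch, where the travel also ends (0.1215). Locked it has about 1.5 mm of play. Sliding drag about 4 N. If the button is let go too early it locks at the first notch.
- bar (a joint): Flex head knuckle: angle of the whole bar above level (rad). -0.22 = drooping on its own stop (clear of the trestle), 0 = level, up to 0.7 raised. It swings almost freely and drops back to -0.22 when nothing holds it up; about 5 N at the grip lifts it. Keep a firm pinch on the grip (20 N or more) to hold it.
- head (a joint): Sideways play of the socket on the nut, about the vertical: -0.035 to 0.035 rad, loose. The nut itself is tight and does not turn.
- extension_bar: Bystander: chrome socket extension bar, 230 mm long, 22 mm thick, lying; origin under its middle.
- wheel_chock: Bystander: yellow plastic wheel chock, 175 x 100 x 94 mm; origin under its middle.
- vent_brush: Bystander: grey plastic interior vent brush, about 165 mm long, 18 mm high, lying crosswise on the robot's side; origin under it.
- spare_socket: Bystander: small chrome socket standing up, 30 mm across, 40 mm high; origin under its middle.
- dust_cap: Bystander: pressed steel hub dust cap, 62 mm across, 34 mm high; origin under its middle.
- screwdriver: Bystander: screwdriver with a black handle, 210 mm long, lying.
- spray_can: Bystander: closed grey metal can, 58 mm across, 170 mm high; origin under its middle.
- nut_tray: Bystander: steel tray with wheel nuts, 150 x 100 x 30 mm; origin under its middle.

How it is judged:
By the outcome, as a careful person would: the job done as asked, in the order asked, and still so for the second after the job is handed in, while the arm keeps its last pose, push and grip.
It also fails if it takes over 45 s, if anything falls off the work surface, if the arm or the gripper's body presses on something with over 40 N, if the wrist force passes 120 N, or if a joint passes its speed limit or range.

## Robot

A 7-joint arm with a two-finger parallel gripper is mounted at the origin on the work surface. World frame = base frame: x ahead of the robot, y to its left, z up, the work surface at z = 0. Lengths are in m, angles in degrees, forces in N, time in s.
With the tool pointing down it reaches from about 0.425 to 0.8 m from the base axis. Payload 8.3 kg.
Tool frame: the origin (TCP) lies midway between the tips of the shut fingers; the grasp point (between the pads) lies 19 mm behind it (bot.tcp_to_grasp is the distance from the TCP to the grasp point, in m); z points along the fingers, y is the direction in which the jaws open and shut (so a half turn about z gives the same grasp; the last joint's range is limited). The gripper opens to 85 mm and grips with 20 to 120 N. Pads are 22 mm wide; open, the fingers measure 114 mm over their backs; the gripper's body (76 mm by 85 mm) begins 54 mm behind the grasp point. The pads swing forward as they close: fully open they stand 13 mm farther back than shut.
Start: joints at [-70.239, 21.967, 0.94, 78.501, -0.361, 79.538, -2.664], TCP at [0.248, 0.574, 0.231] pointing down, gripper open.
Joint ranges: [-169.22, 169.22], [-14.56, 117.87], [-87.37, 89.26], [10.42, 133.3], [-82.24, 262.24], [0.94, 117.77], [-172.7, 172.7]. Speed limits (degrees/s): [136.94, 136.94, 172.46, 172.46, 180, 180, 180].

## Interface

Orientations are given as [roll, pitch, yaw] about the fixed x, y, z axes, in that order (R = Rz(yaw) Ry(pitch) Rx(roll)).
In Python, from workcell import readout, cams, bot gives the robot as it stands.
- The arm moves only by the tool apply_moves, never from a script. Its argument "targets" is one flat list of numbers, 5 for each row, row after row: the opening, from 0 (shut) to 1 (fully open), then the shift along the tool's x, y, z each as a share of 10 cm, from -1 to 1, then the turn about the tool's z as a share of 60 degrees, from -1 to 1. A call has 1 to 20 rows; each row is the pose to reach, as a shift and turn from the pose commanded when the call began, along the tool's axes at that moment; what a row does not reach only later rows make up. A row lasts 1/10 s, in which the tool goes at most 50 mm and 8.59 degrees, less where a joint would pass 70% of its speed; a pose out of reach is approached as far as the arm can. A call with a number of a shift or a turn outside -1 to 1 is refused whole. A call with a gripper value outside its range is refused whole. The fingers move at their own pace and stop on an object; "squeeze" is the grip in N (left out, the last holds). Time passes only in rows, so rows that repeat a pose let the fingers close. It gives the time, the measured TCP pose, the force and the opening at its end, in the units of the state.
- readout.get_state(): the state, without advancing time (a new reading comes with each control period).
- cams.read_camera(name): name is "scene" or "top"; returns (picture, depth): 480x640x3 uint8, blue, green, red; 480x640 float32, m along the optical axis (not along the pixel's ray), 0 where there is no reading.
- cams.camera_params(name): a dict with "vfov" (degrees; the focal length in pixels is half the picture's height over the tangent of half this angle, whatever the lens; pixels are square), "cx", "cy" (the principal point, pixels), "D" ([k1, k2, p1, p2, k3] as OpenCV has them; the pictures are not rectified), "eye" and "orientation" of the camera in the world. Camera axes: x right, y up, looking along -z (the intrinsics and any distortion apply to the point x, -y, -z); pixel columns grow to the right and rows downward; lengths in m; the calibration is good to about 2 mm. A picture is of the moment at which its call begins. camera_params takes no time and is no camera call.
- bot.hand_in(): hands the job in, once; it reports no verdict.
The state is a dict: "time": time; "joint_pos": joint angles; "joint_vel": joint speeds; "tau": joint torques, N m; "tool_pos": TCP position; "ee_rot": TCP orientation; "ft_force": force on the tool from outside, world axes, zero at the start; "moment": the same for the moment, N m; "opening": opening from 0.0 (shut) to 1.0 (fully open).
Only numpy, scipy, OpenCV 4.12 (cv2) and the standard library are available. Lean on these libraries where they do the work, as an engineer would, in place of code of your own. Each camera call takes 0.05 s, during which the arm holds its last target.

## Working session

There is one attempt and no reset: what is moved stays moved. The work goes in short steps, Python scripts to look and compute and a tool call to move; the robot and the scene stay as the last step left them, time stands still between calls to the robot, and variables do not carry over. Pictures are saved under pics/ and viewed, and the job is handed in when it is done.

Besides the shell and the picture viewer there is one more tool, called after "Request:" as name(argument=value, ...) on one line, values as JSON. apply_moves: Moves the arm, as the interface text tells. Its arguments: {"type":"object","properties":{"targets":{"type":"array","items":{"type":"number","minimum":-1,"maximum":1}},"squeeze":{"type":"number"}},"required":["targets"]}

```bash
ls; mkdir -p pics
python3 - <<'E'
from workcell import readout,cams,bot
import cv2,numpy as np
s=readout.get_state()
print(s)
for n in("scene","top"):
    p,d=cams.read_camera(n);cv2.imwrite(f"pics/{n}0.png",p);np.savez(f"{n}0.npz",p=p,d=d);print(cams.camera_params(n))
E
```

```text
pics
{'time': 0.0, 'joint_pos': array([-70.23773459,  22.01562326,   0.94109986,  78.56065774,
        -0.36031408,  79.53796635,  -2.66608647]), 'joint_vel': array([-0.04086388, -0.06299256, -0.03270376, -0.01220369,  0.00871559,
       -0.00267392,  0.05601084]), 'tau': array([-1.14030063e-03, -6.27588201e+01,  8.43762942e-01, -3.71825480e+01,
        1.65595568e-02,  1.42649515e-02,  6.06432963e-06]), 'tool_pos': array([0.24768011, 0.57328843, 0.23028038]), 'ee_rot': array([-1.79888695e+02,  3.75180443e-03,  1.56633049e+02]), 'ft_force': array([ 0.35572685,  0.49434311, -0.09028391]), 'moment': array([-0.01292146,  0.02090969,  0.01032801]), 'opening': 0.9984918695893507}
{'vfov': 51.024571925595936, 'cx': 313.4626714057906, 'cy': 234.70481291927751, 'D': array([-0.11383051,  0.        ,  0.        ,  0.        ,  0.        ]), 'eye': array([0.89789376, 0.62348629, 1.13879516]), 'orientation': array([3.12760762e+01, 1.10834854e-01, 1.49690980e+02])}
{'vfov': 46.4638725599679, 'cx': 321.8118524737055, 'cy': 240.07312222791967, 'D': array([-0.15989657,  0.        ,  0.        ,  0.        ,  0.        ]), 'eye': array([0.5280246 , 0.05613417, 1.30226892]), 'orientation': array([  3.07456658,   0.51996548, -91.50852166])}
```

View pics/scene0.png

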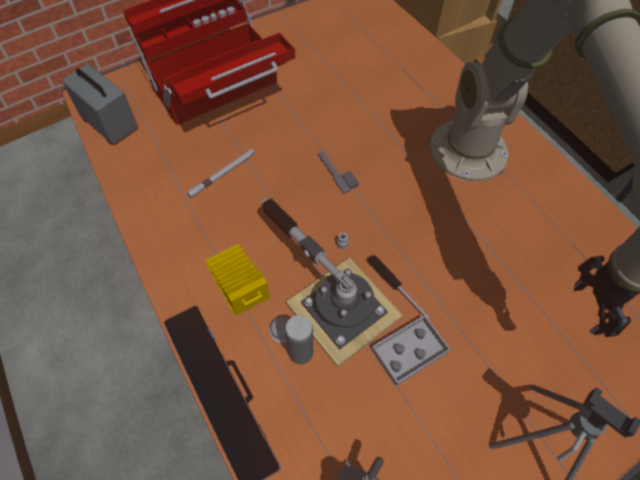

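View pics/top0.png

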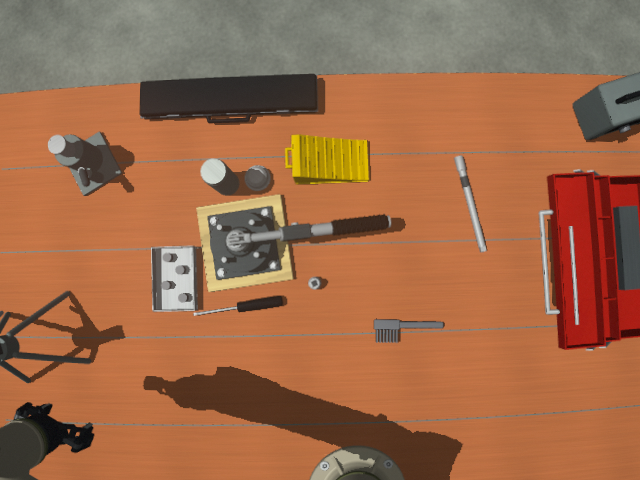

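```bash
cat > h.py <<'E'
import numpy as np,cv2
from scipy.spatial.transform import Rotation as Ro
from workcell import readout,cams,bot
def K(c):
    f=240/np.tan(np.radians(c["vfov"]/2));return np.array([[f,0,c["cx"]],[0,f,c["cy"]],[0,0,1.]])
def rays(n,uv):
    c=cams.camera_params(n);u=cv2.undistortPoints(np.array(uv,float).reshape(-1,1,2),K(c),c["D"]).reshape(-1,2)
    R=Ro.from_euler("xyz",c["orientation"],degrees=True).as_matrix()
    return c["eye"],(R@np.c_[u[:,0],-u[:,1],-np.ones(len(u))].T).T
def pts(n,uv,d):
    e,r=rays(n,uv);return e+r*np.array(d).reshape(-1,1)
def plane(n,uv,z):
    e,r=rays(n,uv);return e+r*((z-e[2])/r[:,2])[:,None]
def cloud(n,d):
    v,u=np.mgrid[:480,:640];return pts(n,np.c_[u.ravel(),v.ravel()],d.ravel()).reshape(480,640,3)
def proj(n,P):
    c=cams.camera_params(n);R=Ro.from_euler("xyz",c["orientation"],degrees=True).as_matrix()
    q=(np.atleast_2d(P)-c["eye"])@R;q=q*[1,-1,-1]
    return cv2.projectPoints(q,np.zeros(3),np.zeros(3),K(c),c["D"])[0].reshape(-1,2)
E
python3 - <<'E'
from h import *
z=np.load("top0.npz");p,d=z["p"],z["d"]
C=cloud("top",d)
cv2.imwrite("pics/tz.png",cv2.resize(p[180:300,190:410],None,fx=3.6,fy=3.6,interpolation=cv2.INTER_CUBIC))
for u in range(225,400,6):
    col=C[200:262,u]; zz=col[:,2]
    # bar line: highest points
    m=zz>zz.max()-0.012
    q=col[m]; print(u,np.round(q.mean(0),4),round(zz.max(),4),m.sum(), np.round(q[:,0].min(),3),np.round(q[:,0].max(),3))
z=np.load("scene0.npz");p,d=z["p"],z["d"]
cv2.imwrite("pics/sz.png",cv2.resize(p[180:360,240:420],None,fx=3.3,fy=3.3,interpolation=cv2.INTER_CUBIC))
E
```

```text
225 [0.5583 0.274  0.1102] 0.1124 6 0.553 0.564
231 [0.528  0.0561 1.3023] 1.3023 2 0.528 0.528
237 [0.5954 0.2389 0.1622] 0.1669 10 0.586 0.605
243 [0.5973 0.2269 0.1587] 0.1611 6 0.588 0.606
249 [0.5981 0.2148 0.1563] 0.1591 9 0.59 0.607
255 [0.528  0.0561 1.3023] 1.3023 2 0.528 0.528
261 [0.6012 0.1911 0.1464] 0.1517 8 0.594 0.609
267 [0.6021 0.1789 0.1426] 0.1456 9 0.594 0.611
273 [0.6041 0.1666 0.1397] 0.1462 9 0.596 0.613
279 [0.6081 0.1542 0.1367] 0.1406 11 0.598 0.619
285 [0.6072 0.1411 0.1448] 0.1499 15 0.593 0.622
291 [0.528  0.0561 1.3023] 1.3023 2 0.528 0.528
297 [0.528  0.0561 1.3023] 1.3023 1 0.528 0.528
303 [0.528  0.0561 1.3023] 1.3023 1 0.528 0.528
309 [0.528  0.0561 1.3023] 1.3023 1 0.528 0.528
315 [0.528  0.0561 1.3023] 1.3023 1 0.528 0.528
321 [0.615  0.0663 0.1216] 0.1278 11 0.603 0.626
327 [0.6172 0.0535 0.1187] 0.1241 11 0.607 0.628
333 [0.6191 0.0407 0.1181] 0.1233 13 0.607 0.632
339 [0.528  0.0561 1.3023] 1.3023 1 0.528 0.528
345 [0.528  0.0561 1.3023] 1.3023 1 0.528 0.528
351 [0.6217 0.0022 0.1126] 0.119 14 0.608 0.636
357 [ 0.6226 -0.0108  0.1099] 0.1146 13 0.61 0.636
363 [ 0.6246 -0.0239  0.1069] 0.1111 15 0.61 0.64
369 [ 0.6278 -0.0372  0.1035] 0.1074 14 0.614 0.641
375 [0.528  0.0561 1.3023] 1.3023 1 0.528 0.528
381 [0.528  0.0561 1.3023] 1.3023 1 0.528 0.528
387 [0.528  0.0561 1.3023] 1.3023 1 0.528 0.528
393 [0.528  0.0561 1.3023] 1.3023 1 0.528 0.528
399 [ 6.164e-01 -1.151e-01 -6.000e-04] 0.0052 60 0.545 0.688
```

View pics/tz.png

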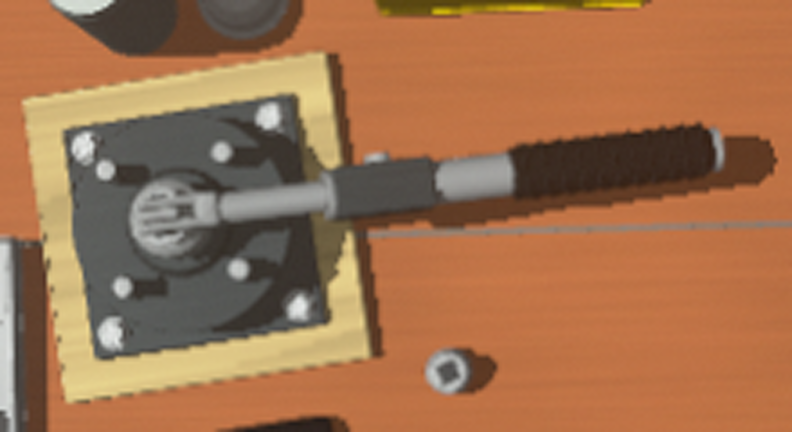

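View pics/sz.png

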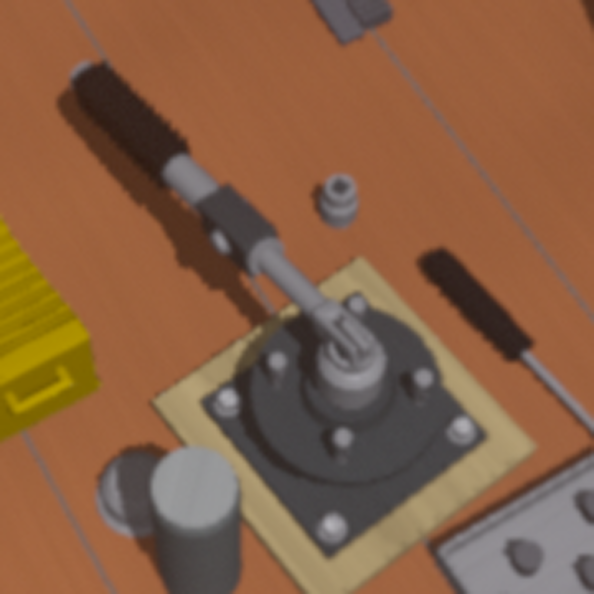

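Run:
```python
from h import *
z=np.load("top0.npz");p,d=z["p"],z["d"];C=cloud("top",d)
cor=np.array([(22,98),(330,52),(380,355),(68,403)])/3.6+[190,180]
P=plane("top",cor,.018);print(np.round(P,4),"centre",P.mean(0)[:2])
print("sides",[round(np.linalg.norm(P[i]-P[(i+1)%4]),4) for i in range(4)])
print("yaw pad",[round(np.degrees(np.arctan2(v[0],-v[1])),2) for v in (P[1]-P[0],P[2]-P[3])])
v,u=np.mgrid[:480,:640]
ok=(d>0)&(u>=240)&(u<396)&(v>200)&(v<262)
# points near the bar, above z line
Z=0.152-0.22*(0.239-C[...,1])
m=ok&(C[...,2]>Z-0.005)&(abs(C[...,0]-(0.596+.118*(.239-C[...,1])))<.03)&(C[...,1]<.21)
q=C[m];a=np.polyfit(q[:,1],q[:,0],1);print("bar x=a*y+b",a,"yaw",np.degrees(np.arctan(-a[0])))
hsv=cv2.cvtColor(p,cv2.COLOR_BGR2HSV)
y=cv2.inRange(hsv,(20,150,100),(35,255,255))>0
yy=C[y&(d>0)&(v<200)];print("chock",yy.min(0),yy.max(0)); t=yy[yy[:,2]>.08];print(t.min(0),t.max(0))
# collar, grip ends by row along bar
hg=hsv[225:235,280:400]
i=[(u0,int(np.polyval([-.118,0],u0))) for u0 in ()]
for nm,r in(("tripod",(290,400,0,130)),("can",(150,200,195,240))):
    c=C[r[0]:r[1],r[2]:r[3]][d[r[0]:r[1],r[2]:r[3]]>0];c=c[c[:,2]>.03];print(nm,c.min(0),c.max(0))
# collar corners top face in crop 3.6
cc=np.array([(330,170),(430,158),(440,203),(335,217)])/3.6+[190,180]
for zz in (.155,.13): pass
print(plane("top",cc[[0,3]],.1465),plane("top",cc[[1,2]],.1335))
g=np.array([(512,148),(516,196),(712,124),(718,172)])/3.6+[190,180]
print(plane("top",g[:2],.105),plane("top",g[2:],.077))
```

```text
[[0.6819 0.3571 0.018 ]
 [0.7056 0.1561 0.018 ]
 [0.5103 0.1286 0.018 ]
 [0.4842 0.3301 0.018 ]] centre [0.59552011 0.24297944]
sides [np.float64(0.2024), np.float64(0.1972), np.float64(0.2032), np.float64(0.1995)]
yaw pad [np.float64(6.73), np.float64(7.38)]
bar x=a*y+b [-0.10675166  0.62187938] yaw 6.093342832989037
chock [ 0.73161833 -0.04777779 -0.00641907] [0.85137254 0.14336697 0.10080761]
[0.73340774 0.08814685 0.08000013] [0.82945527 0.12816463 0.10080761]
tripod [0.27859069 0.63372678 0.03068226] [0.48305831 0.8379773  0.29290336]
can [0.70907606 0.25652102 0.03027448] [0.76611105 0.31356604 0.17525391]
[[0.61930473 0.14759931 0.1465    ]
 [0.59209111 0.14531715 0.1465    ]] [[0.62574459 0.09012423 0.1335    ]
 [0.59932713 0.08496252 0.1335    ]]
[[0.63278745 0.04186768 0.105     ]
 [0.60402665 0.04027279 0.105     ]] [[ 0.6467466  -0.08127999  0.077     ]
 [ 0.61720247 -0.0839585   0.077     ]]
```

Request:
apply_moves(targets=[1,-0.12,-0.06,-0.1,0.1,1,-0.25,-0.13,-0.2,0.22,1,-0.4,-0.2,-0.3,0.34,1,-0.55,-0.3,-0.4,0.46,1,-0.7,-0.37,-0.5,0.6,1,-0.85,-0.45,-0.5,0.74,1,-1,-0.53,-0.5,0.88,1,-1,-0.53,-0.5,1,1,-1,-0.53,-0.5,1])

```text
time: 1.0
tool_pos: [0.3189, 0.4849, 0.281]
ee_rot: [-180.0, 0.0, 96.5]
ft_force: [-0.5, 0.8, -0.7]
opening: 0.999
```

```bash
cat > to.py <<'E'
import sys
from h import *
s=readout.get_state()
R=Ro.from_euler("xyz",s["ee_rot"],degrees=True).as_matrix()
print("t",round(s["time"],2),"pos",np.round(s["tool_pos"],4),"rot",np.round(s["ee_rot"],2),"F",np.round(s["ft_force"],1),"M",np.round(s["moment"],2),"op",round(s["opening"],3),"j",np.round(s["joint_pos"],1))
if len(sys.argv)>3: print("shares",np.round(R.T@(np.array(sys.argv[1:4],float)-s["tool_pos"])*10,3))
E
python3 to.py 0.609 0.117 0.25
```

```text
t 1.0 pos [0.3189 0.4849 0.281 ] rot [-1.7998e+02  3.0000e-02  9.6460e+01] F [-0.5  0.8 -0.7] M [-0.01  0.03 -0.03] op 0.999 j [-69.3  15.4  12.1  81.3  -3.2  83.6 -50.8]
shares [-3.982  2.469  0.311]
```

Request:
apply_moves(targets=[1,-0.2,0.12,0,0,1,-0.4,0.25,0,0,1,-0.6,0.37,0,0,1,-0.8,0.5,0,0,1,-1,0.62,0,0])

```text
time: 1.5
tool_pos: [0.3918, 0.393, 0.2809]
ee_rot: [-180.0, 0.0, 97.0]
ft_force: [0.3, 0.1, 0.2]
opening: 1.002
```

Request:
apply_moves(targets=[1,-0.2,0.12,0,0,1,-0.4,0.25,0,0,1,-0.6,0.37,0,0,1,-0.8,0.5,0,0,1,-1,0.62,0,0])

```text
time: 2.0
tool_pos: [0.465, 0.3009, 0.2809]
ee_rot: [-180.0, 0.0, 97.0]
ft_force: [-0.0, 0.6, 0.6]
opening: 1.002
```

Request:
apply_moves(targets=[1,-0.2,0.12,0,0,1,-0.4,0.25,0,0,1,-0.6,0.37,0,0,1,-0.8,0.5,0,0,1,-1,0.62,0,0])

```text
time: 2.5
tool_pos: [0.5383, 0.2089, 0.2808]
ee_rot: [-180.0, 0.0, 97.0]
ft_force: [0.1, 0.2, 0.5]
opening: 0.999
```

Request:
apply_moves(targets=[1,-0.2,0.12,0,0,1,-0.4,0.25,0,0,1,-0.6,0.37,0,0,1,-0.8,0.5,0,0,1,-0.98,0.61,0,0,1,-0.98,0.61,0,0,1,-0.98,0.61,0,0])

```text
time: 3.2
tool_pos: [0.6098, 0.1192, 0.2807]
ee_rot: [-179.9, -0.0, 96.8]
ft_force: [-0.6, 0.3, -0.4]
opening: 1.002
```

```bash
python3 to.py 0.609 0.117 0.101
python3 - <<'E'
from h import *
for n in("scene","top"):
    p,d=cams.read_camera(n);np.savez(f"{n}1.npz",p=p,d=d)
    c=proj(n,[[.609,.117,.124]])[0].astype(int);print(c)
    cv2.imwrite(f"pics/{n}1.png",cv2.resize(p[max(0,c[1]-80):c[1]+80,c[0]-100:c[0]+100],None,fx=4,fy=3.75*4/3.75,interpolation=cv2.INTER_CUBIC)[:600])
E
```

```text
t 3.2 pos [0.6098 0.1192 0.2807] rot [-1.7994e+02 -1.0000e-02  9.6790e+01] F [-0.6  0.3 -0.4] M [ 0.05 -0.   -0.04] op 1.002 j [-33.4  21.9  27.5  75.   -9.9  85.5   0. ]
shares [-0.021 -0.008  1.797]
[311 246]
[297 232]
```

Request:
apply_moves(targets=[1,0,0,0.25,0,1,0,0,0.5,0,1,-0.02,0,0.75,0,1,-0.02,0,1,0,1,-0.02,0,1,0,1,-0.02,0,1,0])

```text
time: 3.9
tool_pos: [0.6098, 0.1178, 0.1818]
ee_rot: [-180.0, -0.0, 96.8]
ft_force: [-0.5, 0.4, -0.3]
opening: 0.998
```

```bash
python3 to.py 0.609 0.117 0.101
python3 - <<'E'
from h import *
for n in("scene","top"):
    p,d=cams.read_camera(n)
    c=proj(n,[[.609,.117,.124]])[0].astype(int);print(c)
    cv2.imwrite(f"pics/{n}2.png",cv2.resize(p[c[1]-75:c[1]+75,c[0]-100:c[0]+100],None,fx=4,fy=4,interpolation=cv2.INTER_CUBIC))
E
```

```text
t 3.9 pos [0.6098 0.1178 0.1818] rot [-1.7997e+02 -2.0000e-02  9.6760e+01] F [-0.5  0.4 -0.3] M [-0.02 -0.03  0.02] op 0.998 j [-33.2  24.3  26.6  84.4 -11.1  73.9   1.2]
shares [-0.008 -0.008  0.808]
[311 246]
[297 232]
```

View pics/scene2.png

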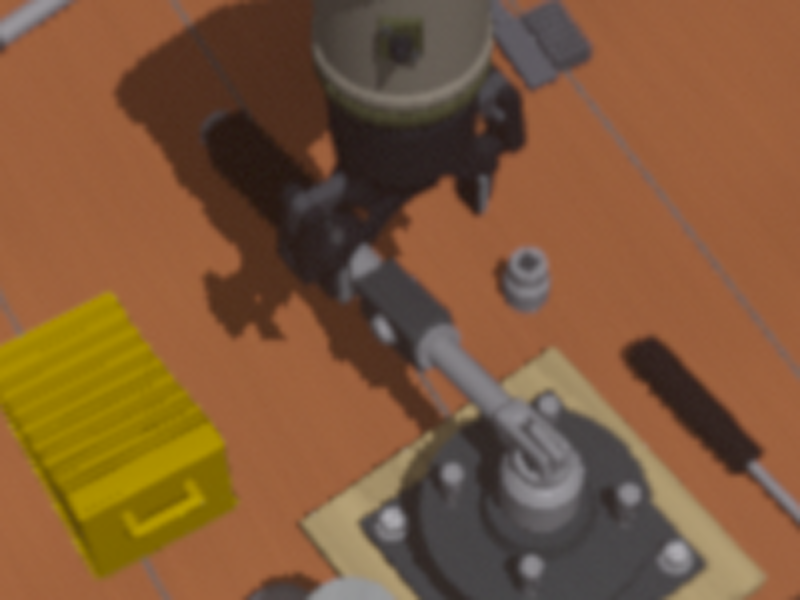

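View pics/top2.png

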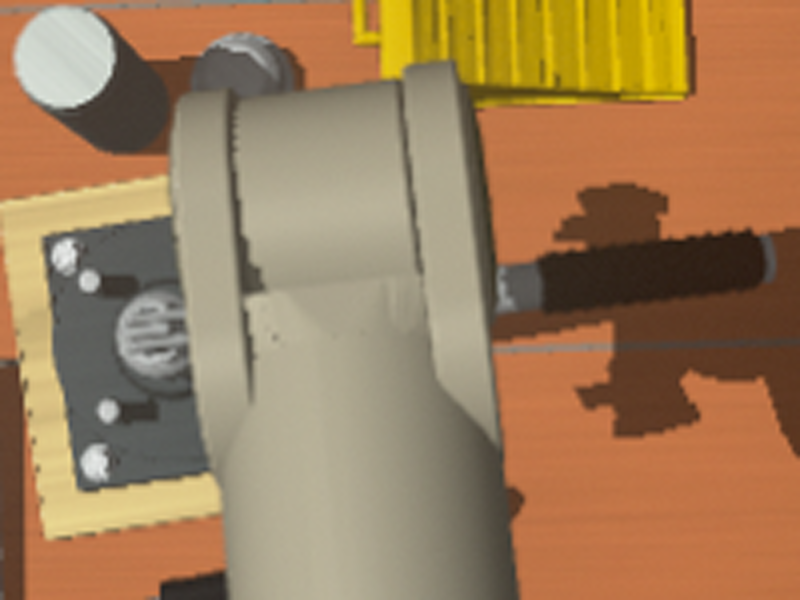

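Scene view: open fingers straddle the bar near the collar (crop about 330,230 and 480,150), button clear at about (380,330). I'm descending the rest of the way.

Request:
apply_moves(targets=[1,-0.01,-0.01,0.2,0,1,-0.01,-0.01,0.4,0,1,-0.01,-0.01,0.6,0,1,-0.01,-0.01,0.8,0,1,-0.01,-0.01,0.81,0,1,-0.01,-0.01,0.81,0])

```text
time: 4.6
tool_pos: [0.6099, 0.1158, 0.1015]
ee_rot: [179.9, -0.0, 96.7]
ft_force: [0.2, -0.6, 1.4]
opening: 1.0
```

Request:
apply_moves(targets=[0.6,0,0,0,0,0.6,0,0,0,0,0.5,0,0,0,0,0.45,0,0,0,0,0.45,0,0,0,0], squeeze=40)

```text
time: 5.1
tool_pos: [0.6104, 0.1157, 0.1012]
ee_rot: [179.9, -0.0, 96.6]
ft_force: [4.1, 0.6, 2.0]
opening: 0.451
```

```bash
python3 to.py 0.609 0.117 0.101
python3 - <<'E'
from h import *
for n in("scene",):
    p,d=cams.read_camera(n)
    c=proj(n,[[.609,.117,.124]])[0].astype(int);print(c)
    cv2.imwrite(f"pics/{n}3.png",cv2.resize(p[c[1]-50:c[1]+50,c[0]-65:c[0]+65],None,fx=6,fy=6,interpolation=cv2.INTER_CUBIC))
E
```

```text
t 5.1 pos [0.6104 0.1157 0.1012] rot [ 1.7985e+02 -1.0000e-02  9.6640e+01] F [4.1 0.6 2. ] M [ 0.13 -0.82 -0.04] op 0.451 j [-32.4  28.1  25.5  90.  -12.9  64.7   2.6]
shares [ 0.014 -0.013  0.002]
[311 246]
```

View pics/scene3.png

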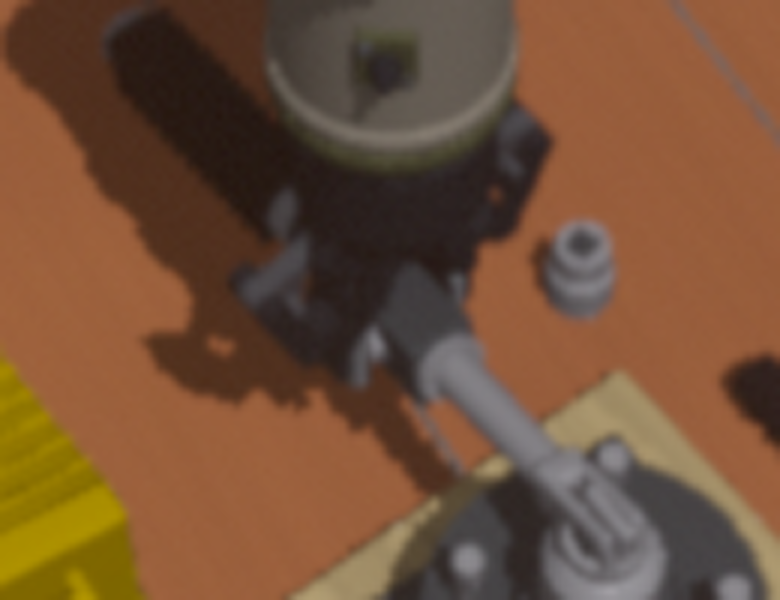

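Request:
apply_moves(targets=[0.4,0,0,0,0,0.35,0,0,0,0,0.2,0,0,0,0,0.2,0,0,0,0,0.2,0,0,0,0], squeeze=40)

```text
time: 5.65
tool_pos: [0.6102, 0.1158, 0.1013]
ee_rot: [179.9, -0.0, 96.6]
ft_force: [2.9, 0.5, 6.1]
opening: 0.348
```

```bash
python3 to.py 0.609 0.117 0.101
python3 - <<'E'
from h import *
for n in("scene",):
    p,d=cams.read_camera(n)
    c=proj(n,[[.609,.117,.124]])[0].astype(int);print(c)
    cv2.imwrite(f"pics/{n}4.png",cv2.resize(p[c[1]-50:c[1]+50,c[0]-65:c[0]+65],None,fx=6,fy=6,interpolation=cv2.INTER_CUBIC))
E
```

```text
t 5.65 pos [0.6102 0.1158 0.1013] rot [ 1.7988e+02 -4.0000e-02  9.6600e+01] F [2.9 0.5 6.1] M [ 0.21 -0.52 -0.46] op 0.348 j [-32.4  28.1  25.5  90.  -13.   64.8   2.6]
shares [ 0.013 -0.01   0.003]
[311 246]
```

View pics/scene4.png

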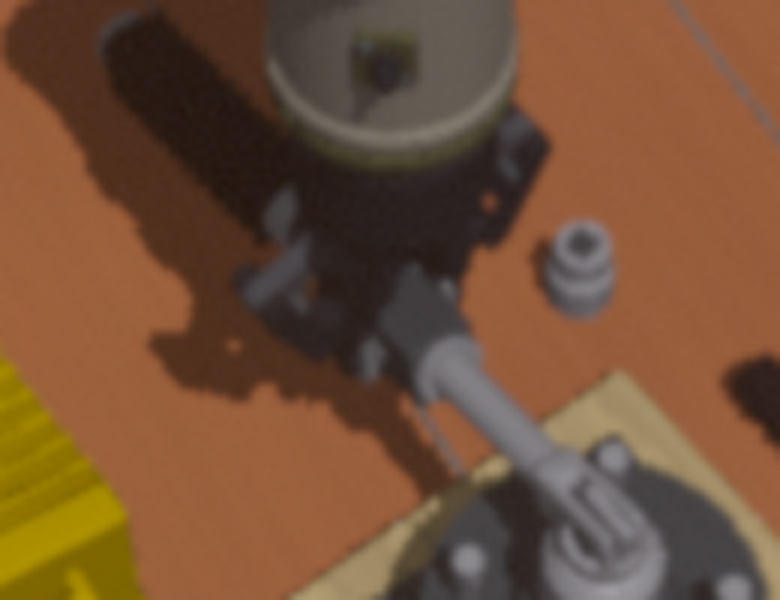

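Request:
apply_moves(targets=[0.2,-0.05,0,0.01,0,0.2,-0.1,0,0.02,0,0.2,-0.2,0,0.045,0,0.2,-0.3,0,0.067,0,0.2,-0.4,0,0.09,0,0.2,-0.5,0,0.112,0,0.2,-0.6,0,0.134,0,0.2,-0.7,0,0.157,0,0.2,-0.8,0,0.179,0,0.2,-0.9,0,0.201,0,0.2,-0.9,0,0.201,0])

```text
time: 6.8
tool_pos: [0.6196, 0.0242, 0.0804]
ee_rot: [-180.0, 0.0, 96.5]
ft_force: [-0.2, -4.7, 3.9]
opening: 0.349
```

```bash
python3 to.py
python3 - <<'E'
from h import *
for n in("scene",):
    p,d=cams.read_camera(n)
    c=proj(n,[[.615,.05,.124]])[0].astype(int);print(c)
    cv2.imwrite(f"pics/{n}5.png",cv2.resize(p[c[1]-75:c[1]+75,c[0]-100:c[0]+100],None,fx=4,fy=4,interpolation=cv2.INTER_CUBIC))
E
```

```text
t 6.8 pos [0.6196 0.0242 0.0804] rot [-1.7998e+02  5.0000e-02  9.6500e+01] F [-0.2 -4.7  3.9] M [-0.66 -0.52 -0.18] op 0.349 j [-24.6  29.5  26.4  91.2 -14.2  62.7  11.9]
[295 227]
```

View pics/scene5.png

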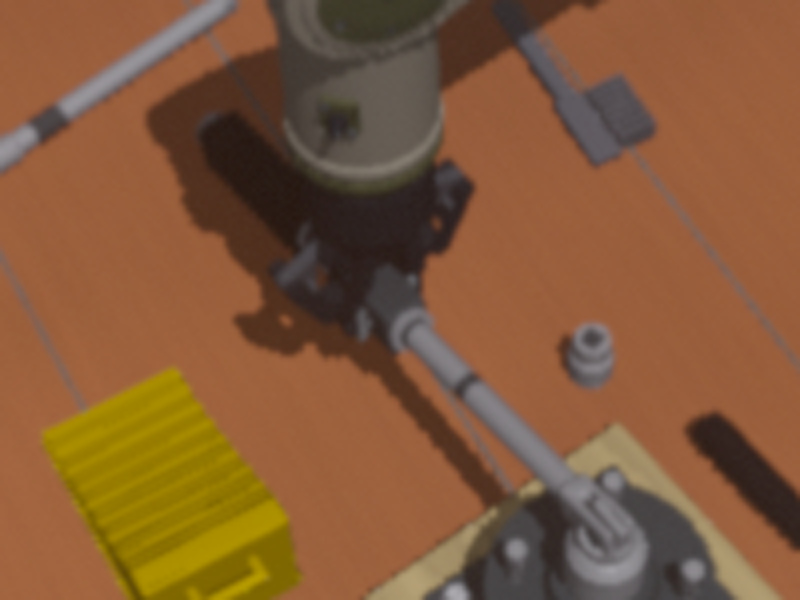

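The collar (crop about 395,305) has moved out and more of the chrome bar shows. The force is about 4.7 N, which matches the sliding drag. I'm continuing slowly to the end stop.

Request:
apply_moves(targets=[0.2,-0.05,0,0.011,0,0.2,-0.1,0,0.022,0,0.2,-0.15,0,0.034,0,0.2,-0.2,0,0.045,0,0.2,-0.24,0,0.054,0,0.2,-0.27,0,0.06,0,0.2,-0.28,0,0.062,0,0.2,-0.28,0,0.062,0])

```text
time: 7.65
tool_pos: [0.6232, -0.0004, 0.0745]
ee_rot: [180.0, -0.1, 96.7]
ft_force: [0.1, -0.1, 5.4]
opening: 0.346
```

```bash
python3 to.py
```

```text
t 7.65 pos [ 6.232e-01 -4.000e-04  7.450e-02] rot [ 1.7997e+02 -6.0000e-02  9.6700e+01] F [ 0.1 -0.1  5.4] M [ 0.16 -0.19 -0.06] op 0.346 j [-22.1  30.2  26.4  91.  -14.7  62.2  14.8]
```

Request:
apply_moves(targets=[0.2,-0.01,0,0.002,0,0.2,-0.02,0,0.004,0,0.2,-0.03,0,0.006,0,0.2,-0.03,0,0.006,0])

```text
time: 8.05
tool_pos: [0.6236, -0.0019, 0.074]
ee_rot: [180.0, -0.1, 96.8]
ft_force: [-0.4, 3.6, 5.8]
opening: 0.344
```

Request:
apply_moves(targets=[0.2,-0.01,0,0.002,0,0.2,-0.02,0,0.004,0,0.2,-0.03,0,0.006,0,0.2,-0.03,0,0.006,0])

```text
time: 8.45
tool_pos: [0.6242, -0.0018, 0.0738]
ee_rot: [179.9, -0.3, 96.9]
ft_force: [-0.3, 11.0, 10.1]
opening: 0.345
```

```bash
python3 to.py
python3 - <<'E'
from h import *
for n in("scene",):
    p,d=cams.read_camera(n)
    c=proj(n,[[.615,.05,.124]])[0].astype(int);print(c)
    cv2.imwrite(f"pics/{n}6.png",cv2.resize(p[c[1]-75:c[1]+75,c[0]-100:c[0]+100],None,fx=4,fy=4,interpolation=cv2.INTER_CUBIC))
E
```

```text
t 8.45 pos [ 0.6242 -0.0018  0.0738] rot [179.92  -0.32  96.94] F [-0.3 11.  10.1] M [ 1.87  0.25 -0.14] op 0.345 j [-21.7  30.3  26.2  90.9 -15.   62.2  15.4]
[295 227]
```

View pics/scene6.png

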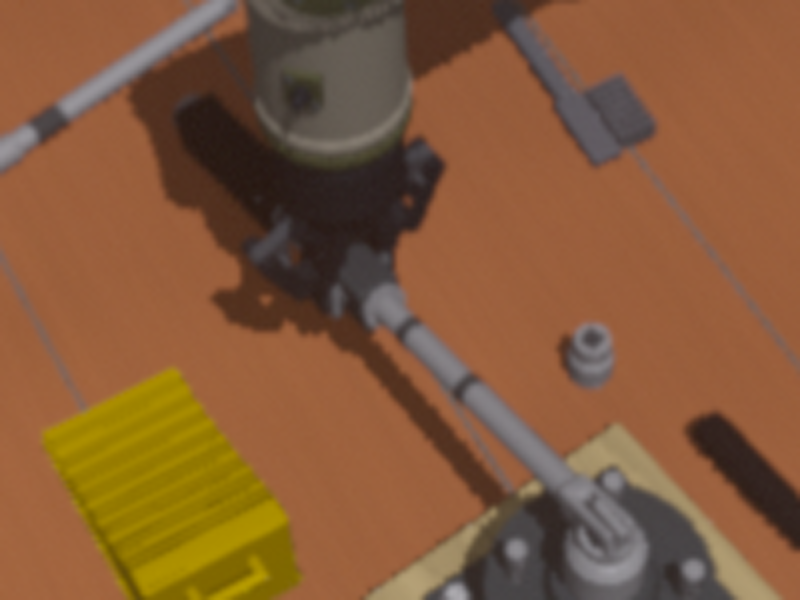

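Pull force climbed to 11 N with no further motion, so it is at the end stop. I'm easing off 4 mm and releasing.

Request:
apply_moves(targets=[0.2,0.02,0,-0.002,0,0.2,0.04,0,-0.004,0,0.5,0.04,0,-0.004,0,0.75,0.04,0,-0.004,0,0.75,0.04,0,-0.004,0,0.75,0.04,0,-0.004,0])

```text
time: 9.1
tool_pos: [0.6226, -0.0036, 0.0726]
ee_rot: [-179.9, -0.0, 96.6]
ft_force: [-0.0, 0.0, -0.3]
opening: 0.748
```

```bash
python3 to.py
python3 - <<'E'
from h import *
for n in("scene",):
    p,d=cams.read_camera(n)
    c=proj(n,[[.615,.03,.11]])[0].astype(int);print(c)
    cv2.imwrite(f"pics/{n}7.png",cv2.resize(p[c[1]-50:c[1]+50,c[0]-65:c[0]+65],None,fx=6,fy=6,interpolation=cv2.INTER_CUBIC))
E
```

```text
t 9.1 pos [ 0.6226 -0.0036  0.0726] rot [-1.7992e+02 -1.0000e-02  9.6640e+01] F [-0.   0.  -0.3] M [0.04 0.01 0.01] op 0.748 j [-21.9  30.3  26.5  91.1 -14.7  62.1  15. ]
[291 224]
```

View pics/scene7.png

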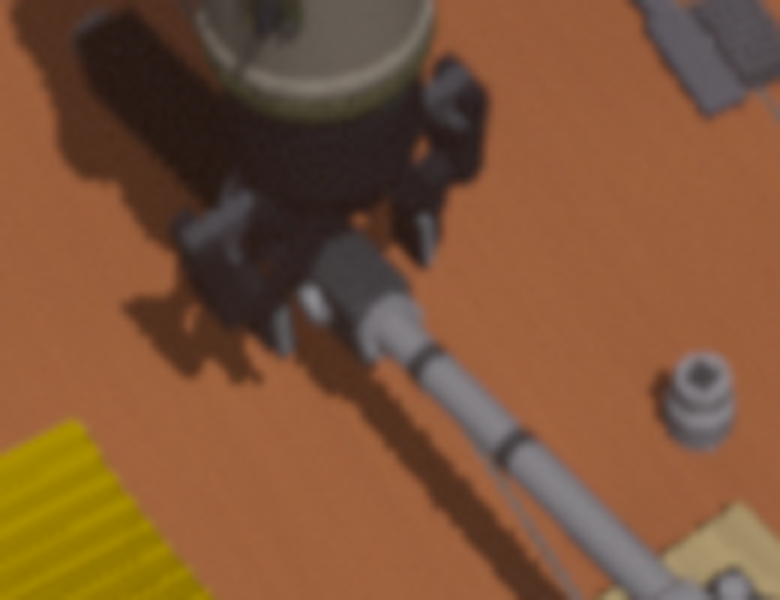

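The button is back out (crop about 315,300), with two notch bands inboard of the collar. I'm rising clear, then checking before I take the grip.

Request:
apply_moves(targets=[1,0,0,-0.25,0,1,0,0,-0.5,0,1,0,0,-0.75,0,1,0,0,-1,0,1,-0.25,0,-1,0,1,-0.5,0,-1,0,1,-0.75,0,-1,0,1,-1,0,-1,0,1,-1,0,-1,0])

```text
time: 10.05
tool_pos: [0.6339, -0.1084, 0.1732]
ee_rot: [-180.0, 0.2, 96.3]
ft_force: [-0.5, -1.2, 0.6]
opening: 1.0
```

Request:
apply_moves(targets=[1,-0.25,0,0,0,1,-0.5,0,0,0,1,-0.75,0,0,0,1,-1,0,0,0,1,-1,0,0,0])

```text
time: 10.55
tool_pos: [0.6451, -0.2068, 0.1729]
ee_rot: [-179.9, 0.1, 96.3]
ft_force: [-1.0, -0.8, -0.6]
opening: 1.001
```

```bash
python3 to.py .638 -.135 .15
python3 - <<'E'
from h import *
for n in("scene","top"):
    p,d=cams.read_camera(n);np.savez(f"{n}8.npz",p=p,d=d)
    c=proj(n,[[.62,0,.1]])[0].astype(int);print(c)
    cv2.imwrite(f"pics/{n}8.png",cv2.resize(p[c[1]-75:c[1]+75,c[0]-100:c[0]+100],None,fx=4,fy=4,interpolation=cv2.INTER_CUBIC))
E
```

```text
t 10.55 pos [ 0.6451 -0.2068  0.1729] rot [-1.7991e+02  1.3000e-01  9.6330e+01] F [-1.  -0.8 -0.6] M [-0.03  0.06 -0.01] op 1.001 j [ -4.5  32.6  30.5  75.1 -16.2  76.6  32. ]
shares [0.722 0.009 0.227]
[283 218]
[351 226]
```

View pics/scene8.png

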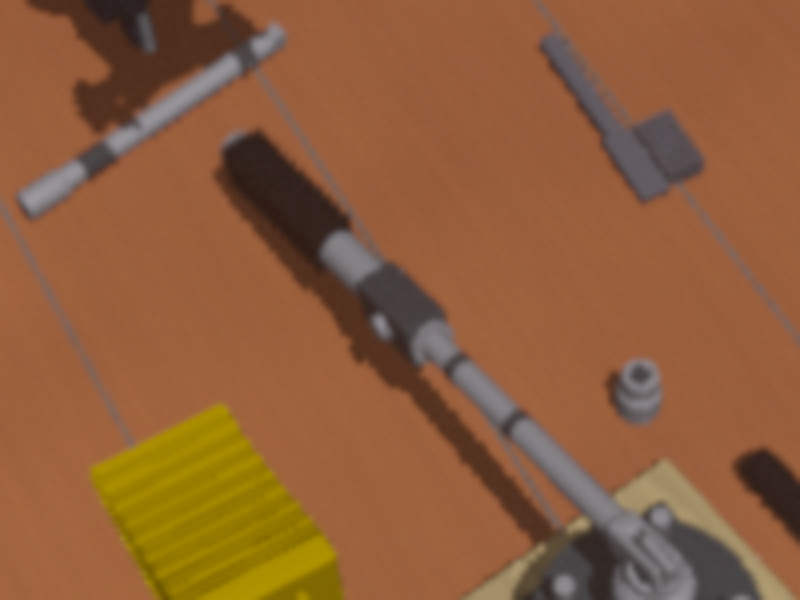

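View pics/top8.png

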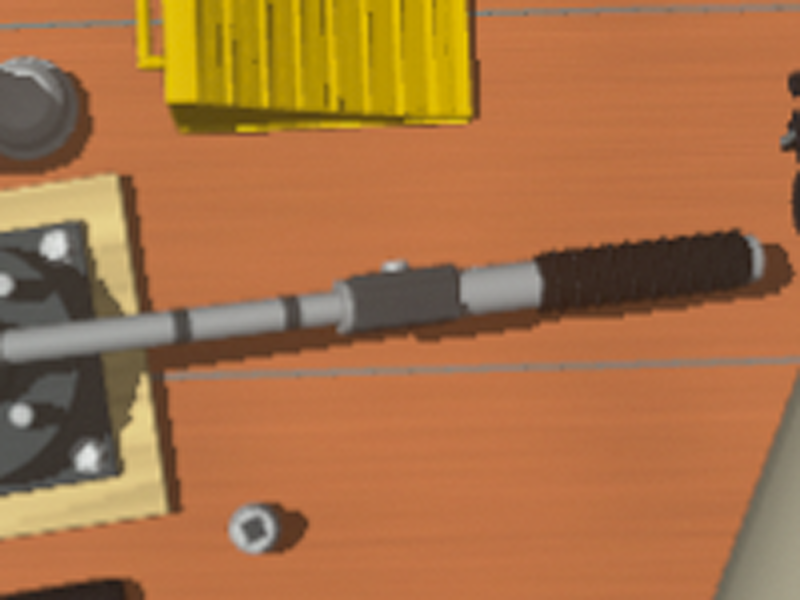

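Run:
```python
from h import *
o=np.array([351-100,226-75])
def P(c,z): return plane("top",[np.array(c)/4+o],z)[0]
# top-surface centreline points
a=P((345,306),.122);b=P((457,290),.109) # collar ends (top)
g=P((541,282),.099);h=P((745,258),.07)
for n,q in zip("collar_in collar_out grip_in grip_out".split(),(a,b,g,h)): print(n,np.round(q,4),"hdist",round(np.hypot(q[0]-.5955,q[1]-.243),4),"yaw",round(np.degrees(np.arctan2(q[0]-.5955,.243-q[1])),2))
z=np.load("top8.npz");d=z["d"];C=cloud("top",d)
print([ (u,round(float(np.max(C[205:232,u][d[205:232,u]>0][:,2])),4),) for u in range(388,438,8)])
hsv=cv2.cvtColor(z["p"],cv2.COLOR_BGR2HSV)
m=np.zeros((480,640),bool);m[205:232,388:437]=1
m&=(d>0)&(C[...,2]>.05);q=C[m];print("grip pts",q.mean(0),q.min(0),q.max(0),np.polyfit(q[:,1],q[:,0],1))
```

```text
collar_in [0.6174 0.0318 0.122 ] hdist 0.2123 yaw 5.93
collar_out [ 0.6254 -0.0287  0.109 ] hdist 0.2733 yaw 6.29
grip_in [ 0.6294 -0.075   0.099 ] hdist 0.3198 yaw 6.08
grip_out [ 0.6423 -0.1926  0.07  ] hdist 0.4381 yaw 6.14
[(388, 0.0972), (396, 0.0949), (404, 0.0894), (412, 0.0872), (420, 0.0822), (428, 0.0793), (436, 0.0738)]
grip pts [ 0.63638332 -0.13383052  0.08081567] [ 0.61560043 -0.19151866  0.05421122] [ 0.65934074 -0.07899726  0.09920319] [-0.11638435  0.62080754]
```

Button is out. The collar centre sits about 243 mm horizontally from the pin (244 expected at the second stop). Grip centre is at about (0.636, -0.135, 0.067).

```bash
python3 to.py .636 -.135 .046
```

```text
t 10.65 pos [ 0.6461 -0.2023  0.1728] rot [-1.7996e+02 -3.0000e-02  9.6580e+01] F [-0.5  0.1  0.5] M [-0.   -0.01 -0.02] op 1.004 j [ -4.7  32.6  30.3  75.1 -16.2  76.6  31.9]
shares [ 0.679 -0.022  1.268]
```

Request:
apply_moves(targets=[1,0.2,-0.02,0,0,1,0.4,-0.02,0,0,1,0.6,-0.02,0,0,1,0.68,-0.02,0.1,0,1,0.68,-0.02,0.3,0,1,0.68,-0.02,0.5,0,1,0.68,-0.02,0.7,0,1,0.68,-0.02,0.8,0,1,0.68,-0.02,0.8,0])

```text
time: 11.55
tool_pos: [0.6352, -0.1342, 0.091]
ee_rot: [-179.8, -0.1, 96.7]
ft_force: [-0.5, -0.6, -0.5]
opening: 1.003
```

```bash
python3 to.py .636 -.135 .046;python3 - <<'E'
from h import *
for n in("scene",):
    p,d=cams.read_camera(n)
    c=proj(n,[[.62,-.07,.1]])[0].astype(int);print(c)
    cv2.imwrite(f"pics/{n}9.png",cv2.resize(p[c[1]-75:c[1]+75,c[0]-100:c[0]+100],None,fx=4,fy=4,interpolation=cv2.INTER_CUBIC))
E
```

```text
t 11.55 pos [ 0.6352 -0.1342  0.091 ] rot [-1.798e+02 -6.000e-02  9.667e+01] F [-0.5 -0.6 -0.5] M [ 0.02 -0.03 -0.02] op 1.003 j [-10.7  32.8  28.6  85.4 -16.4  66.2  27.4]
shares [-0.009  0.008  0.45 ]
[270 198]
```

View pics/scene9.png

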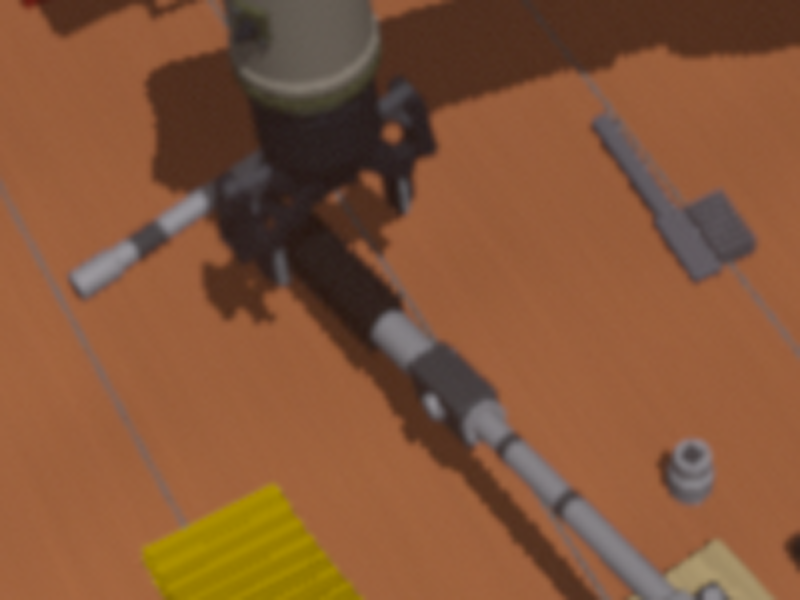

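Fingers straddle the grip (crop about 290,250 and 400,180), clear of the extension bar.

Request:
apply_moves(targets=[1,-0.01,0.01,0.15,0,1,-0.01,0.01,0.3,0,1,-0.01,0.01,0.45,0,1,-0.01,0.01,0.45,0,0.6,-0.01,0.01,0.45,0,0.4,-0.01,0.01,0.45,0,0.2,-0.01,0.01,0.45,0,0.2,-0.01,0.01,0.45,0,0.2,-0.01,0.01,0.45,0,0.2,-0.01,0.01,0.45,0], squeeze=60)

```text
time: 12.6
tool_pos: [0.6381, -0.1359, 0.0488]
ee_rot: [179.9, 0.0, 96.6]
ft_force: [0.3, 0.8, 2.9]
opening: 0.353
```

```bash
python3 to.py;python3 - <<'E'
import numpy as np
L=.39
for a in np.linspace(-.22,0,12): print(round(a,3),"out",round(L*(np.cos(a)-np.cos(.22))*10,3),"up",round(L*(np.sin(a)+np.sin(.22))*10,3))
E
```

```text
t 12.6 pos [ 0.6381 -0.1359  0.0488] rot [1.7992e+02 1.0000e-02 9.6620e+01] F [0.3 0.8 2.9] M [ 0.12 -0.18 -0.38] op 0.353 j [ -9.9  35.4  27.6  87.2 -17.8  61.7  28.4]
-0.22 out 0.0 up 0.0
-0.2 out 0.016 up 0.076
-0.18 out 0.031 up 0.153
-0.16 out 0.044 up 0.23
-0.14 out 0.056 up 0.307
-0.12 out 0.066 up 0.384
-0.1 out 0.075 up 0.462
-0.08 out 0.082 up 0.539
-0.06 out 0.087 up 0.617
-0.04 out 0.091 up 0.695
-0.02 out 0.093 up 0.773
0.0 out 0.094 up 0.851
```

Request:
apply_moves(targets=[0.2,-0.016,0,-0.076,0,0.2,-0.031,0,-0.153,0,0.2,-0.044,0,-0.23,0,0.2,-0.056,0,-0.307,0,0.2,-0.066,0,-0.384,0,0.2,-0.075,0,-0.46,0,0.2,-0.082,0,-0.54,0,0.2,-0.087,0,-0.617,0,0.2,-0.091,0,-0.695,0,0.2,-0.093,0,-0.773,0,0.2,-0.094,0,-0.85,0,0.2,-0.094,0,-0.85,0,0.2,-0.094,0,-0.85,0])

```text
time: 13.9
tool_pos: [0.6388, -0.1446, 0.1338]
ee_rot: [180.0, -0.0, 96.7]
ft_force: [0.1, 4.8, -6.4]
opening: 0.354
```

```bash
python3 to.py
python3 - <<'E'
from h import *
for n in("scene","top"):
    p,d=cams.read_camera(n);np.savez(f"{n}10.npz",p=p,d=d)
    c=proj(n,[[.62,0,.152]])[0].astype(int);print(c)
    cv2.imwrite(f"pics/{n}10.png",cv2.resize(p[c[1]-75:c[1]+75,c[0]-100:c[0]+100],None,fx=4,fy=4,interpolation=cv2.INTER_CUBIC))
E
```

```text
t 13.9 pos [ 0.6388 -0.1446  0.1338] rot [ 1.7998e+02 -3.0000e-02  9.6680e+01] F [ 0.1  4.8 -6.4] M [ 0.68 -0.1  -0.4 ] op 0.354 j [-10.1  31.2  29.4  82.1 -15.6  70.8  27.6]
[282 206]
[352 224]
```

View pics/scene10.png

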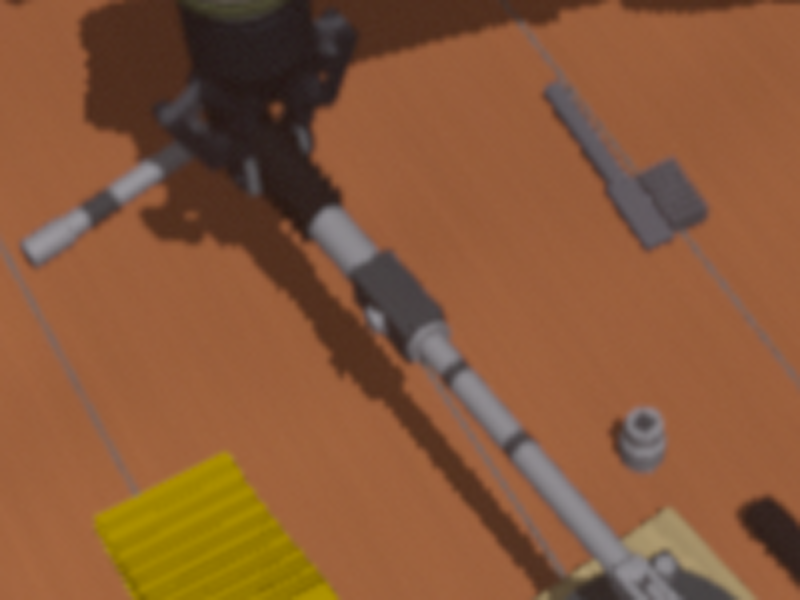

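View pics/top10.png

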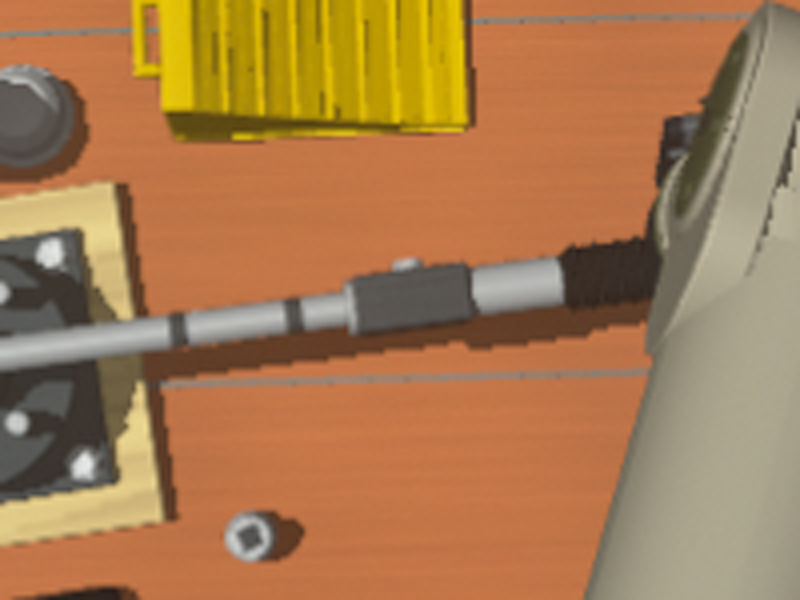

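Check the level with the depth of the bar's upper side.

Run:
```python
from h import *
for n in ("top","scene"):
    z=np.load(n+"10.npz");d=z["d"];C=cloud(n,d)
    ax=.6208-.1164*C[...,1]
    for nm,(y0,y1) in dict(chrome=(.06,.20),collar=(-.03,.015),handle=(-.07,-.045),grip=(-.1,-.082)).items():
        ds=C[...,1]
        m=(d>0)&(C[...,2]>.1)&(C[...,2]<.3)&(ds>y0)&(ds<y1)&(abs(C[...,0]-ax)<.03)
        q=C[m]
        # crest per y bin
        cr=[]
        for b in np.arange(y0,y1,.006):
            k=q[(q[:,1]>=b)&(q[:,1]<b+.006)]
            if len(k)>2: cr.append((b+.003,np.percentile(k[:,2],90)))
        cr=np.array(cr)
        f=np.polyfit(cr[:,0],cr[:,1],1) if len(cr)>2 else None
        print(n,nm,len(q),np.round(cr.mean(0),4),"slope(rad,out +)",None if f is None else round(-f[0],3))
```

```text
top chrome 589 [0.132  0.1603] slope(rad,out +) -0.013
top collar 357 [-0.006  0.168] slope(rad,out +) 0.004
top handle 152 [-0.055  0.162] slope(rad,out +) 0.071
top grip 139 [-0.091   0.1671] slope(rad,out +) -0.015
scene chrome 450 [0.132  0.1602] slope(rad,out +) -0.009
scene collar 255 [-0.006   0.1682] slope(rad,out +) 0.006
scene handle 96 [-0.055   0.1634] slope(rad,out +) 0.031
scene grip 108 [-0.091   0.1667] slope(rad,out +) -0.029
```

Request:
apply_moves(targets=[0.2,0.005,0,-0.01,0,0.2,0.005,0,-0.01,0,0.2,0.005,0,-0.01,0,0.2,0.005,0,-0.01,0,0.2,0.005,0,-0.01,0,0.2,0.005,0,-0.01,0,0.2,0.005,0,-0.01,0,0.2,0.005,0,-0.01,0])

```text
time: 14.8
tool_pos: [0.6386, -0.1446, 0.1341]
ee_rot: [-180.0, -0.0, 96.6]
ft_force: [1.3, 5.3, -6.7]
opening: 0.356
```

```bash
python3 to.py
python3 - <<'E'
from h import *
for n in("top","scene"):
    p,d=cams.read_camera(n);C=cloud(n,d)
    ax=.6208-.1164*C[...,1]
    for nm,(y0,y1) in dict(chrome=(.06,.20),collar=(-.03,.015),grip=(-.1,-.082)).items():
        m=(d>0)&(C[...,2]>.1)&(C[...,2]<.3)&(C[...,1]>y0)&(C[...,1]<y1)&(abs(C[...,0]-ax)<.03)
        print(n,nm,np.round(np.percentile(C[m][:,2],90),4))
    cv2.imwrite(f"pics/{n}11.png",p)
E
python3 to.py
```

```text
t 14.8 pos [ 0.6386 -0.1446  0.1341] rot [-179.99   -0.     96.64] F [ 1.3  5.3 -6.7] M [ 0.6  -0.19 -0.39] op 0.356 j [-10.1  31.2  29.4  82.1 -15.6  70.8  27.5]
top chrome 0.1608
top collar 0.1686
top grip 0.1676
scene chrome 0.1608
scene collar 0.1682
scene grip 0.1677
t 14.9 pos [ 0.6386 -0.1446  0.1341] rot [-1.7999e+02 -1.0000e-02  9.6640e+01] F [ 1.   5.2 -6.4] M [ 0.59 -0.17 -0.39] op 0.355 j [-10.1  31.2  29.4  82.1 -15.6  70.8  27.5]
```

View pics/scene11.png

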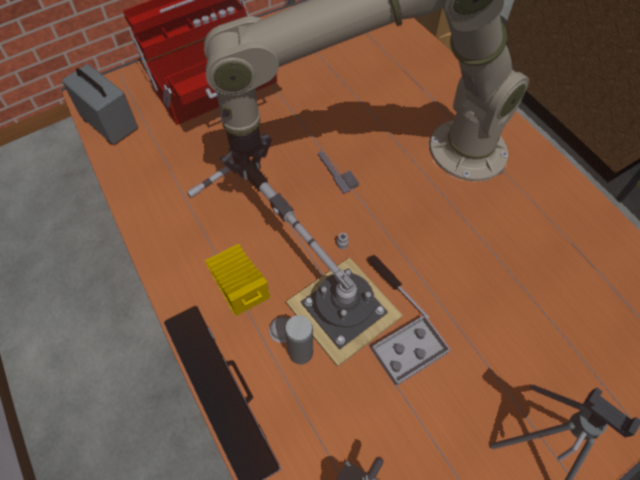

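The bar is level to within about 0.3°, the gripper holds the grip, and the bystanders are where they started. Handing in.

```bash
python3 -c "
from workcell import bot
print(bot.hand_in())"
```

```text
the job is handed in; nothing more can be done
None
```

The handle is pulled out to the second stop and locked, and the arm is holding it level by the rubber grip. I handed the job in at about 15 s; it gave no verdict.

I pinched the collar and button at 40 N, slid the handle out past the first stop to the end of its travel, then let go. I then took the grip at 60 N and lifted the bar level.

**Last checks:**
- **Second stop:** when I pulled, the force rose to 11 N with no further motion. Two notch bands showed inboard of the collar. The collar centre measured about 243 mm horizontally from the pin, against 244 mm expected for the drooping bar.
- **Lock:** the button was seen standing out again after release and after the lift.
- **Level:** the upper side of the chrome bar and collar was at 0.161 and about 0.168 m, against 0.161 and 0.169 m if level.
- **Grip and bystanders:** the pinch was steady at about 30 mm opening. By eye, nothing else on the trestle had moved.

**Disagreements:** the grip's top read about 1.5 mm low, which I put down to its ribs and depth error. A slope fitted to the short handle section was too noisy to use. The final 1 mm lift moved the tool only about 0.3 mm.

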